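Open the tumbling barrel's bayonet lid

ROBOT

A 7-joint arm with a two-finger parallel gripper is mounted at the origin on a cart in front of the work surface, level with it; the furniture and walls round the work are solid. World frame = base frame: x ahead of the robot, y to its left, z up, the work surface at z = 0. Lengths are in m, angles in rad, forces in N, time in s.
With the tool pointing down it reaches from about 0.425 to 0.925 m from the base axis. Payload 6.8 kg.
Tool frame: the origin (TCP) lies midway between the tips of the shut fingers; the grasp point (between the pads) lies 19 mm behind it; z points along the fingers, y is the line along which they close (so a half turn about z gives the same grasp; the last joint's range is limited). The gripper opens to 88 mm and grips with 3 to 60 N. Pads are 20 mm wide; open, the fingers measure 115 mm over their backs; the gripper's body (75 mm by 178 mm) begins 61 mm behind the grasp point.
Start: joints at [1.013, 0.477, 0.022, 1.555, -0.011, 1.109, -0.083], TCP at [0.293, -0.608, 0.223] pointing down, gripper open.
Joint ranges: [-2.96, 2.96], [-0.34, 2.1], [-1.41, 1.46], [0.24, 2.44], [-1.37, 4.51], [0.17, 1.92], [-2.96, 2.96]. Speed limits (rad/s): [2.39, 2.39, 3.14, 3.14, 3.14, 3.14, 3.14].

INTERFACE

Orientations are given as a rotation vector (axis times angle).
In Python, from plant import bot, imaging, ticket gives the robot as it stands. The module is installed in compiled form; this text tells all that it offers.
- The arm moves only by the shell command python3 -m pendant 'ROWS' [FORCE]. ROWS is JSON, a list of rows, each a list of 5 numbers: the closure, from 0 (fully open) to 1 (shut), then the shift along the world's x, y, z in cm, then the turn about the world's z in rad. In form: [[hand, dx, dy, dz, roll], ...]. A call has 1 to 12 rows; each row shifts and turns the commanded pose from where the row before left it; what a row does not reach is not made up. A row lasts 1/8 s, in which the tool goes at most 62.5 mm and 10.7 degrees, less where a joint would pass 70% of its speed; a pose out of reach is approached as far as the arm can. A call is refused whole if a number of a shift passes 6.25 or a number of a turn 0.188, either way. A call with a gripper value outside its range is refused whole. The fingers move at their own pace and stop on an object; FORCE is the grip in N (left out, the last holds). Time passes only in rows, so rows that do not move let the fingers close. It gives the time, the measured TCP pose, the force, the opening and the grip force at its end, in the units of the state.
- bot.state(): the state, without advancing time (a new reading comes with each control period).
- imaging.get_image(name): name is "scene" or "top" or "wrist"; returns the picture (480x640x3 uint8, red, green, blue); there is no depth.
- imaging.camera_params(name): a dict with "intrinsics" (3x3 intrinsics, pixels), "dist_coeffs" ([k1, k2, p1, p2, k3] as OpenCV has them; the pictures are not rectified), "xyz" and "attitude" of the camera in the world; the wrist camera has in their place "tool_from_camera" (4x4, takes a point from camera to tool coordinates, whose origin is the TCP and whose axes are the flange's). Camera axes: x right, y down, z forward; pixel columns grow to the right and rows downward; lengths in m; the calibration is good to about 2 mm. A picture is of the moment at which its call begins: read the wrist's pose just before it. camera_params takes no time and is no camera call.
- ticket.finish_job(): hands the job in; it is judged then, once.
Trained networks look in the newest picture that a camera, given by its name, has taken for a name from the list of things; names that differ only in an ending like _2 or _b are one class to them, and where a whole thing is asked for, a point or a joint stands for the part that bears it (a point fixed in the world has none). Each returns a list of dicts, best first, with "conf" (0 to 1); they miss things now and then, are a little off and sometimes report something else, mostly with a low value. They report only what shows in the picture. A call takes as long as a camera call. They do not tell look-alikes from the thing itself.
- imaging.trace(camera, target): "mask" (480x640 bool, what is visible of it) and "at" ([row, column] in pixels, amid what is visible of it).
The state is a dict: "time_s": time; "joint_pos": joint angles; "joint_velocities": joint speeds; "joint_efforts": joint torques, N m; "eef_pos": TCP position; "eef_rot": TCP orientation; "force": force on the tool from outside, world axes, zero at the start; "moment": the same for the moment, N m; "finger_gap": finger opening in m; "finger_force": force on a finger pad.
Only numpy, scipy, OpenCV 4.12 (cv2) and the standard library are available. Lean on these libraries where they do the work, as an engineer would, in place of code of your own. Each camera call takes 0.05 s, during which the arm holds its last target. There are 200 camera calls.

TASK

Open the leaning tumbling barrel: turn its bayonet lid anticlockwise (seen from outside, looking at the handle) until its two hidden lugs come under the slots, lift it free without forcing it, and lay it gently and flat in the shallow steel tray, handle up. Leave the cup, the jar and the stone where they stand, and let go of the lid at the end.

Things in the scene. Friction and masses are not known exactly. Their poses are not given: they have to be found in the camera images.
- lid_grip (a point): Centre of the bar handle of the loose aluminium lid (0.15 to 0.3 kg). z: the lid's axis, out of the barrel; x: along the handle. The handle is a straight bar 72 mm long (x), 16 mm thick (y, the width to grip), 36 mm high (z), this point half-way up; the top of the round lid plate (112 mm across, 6 mm thick) is 18 mm below this point. At the start the lid is locked on the barrel.
- lid: The same lid, same axes; origin on its axis at the plate's underside, 24 mm below the handle's centre. A hub, 68 mm across, reaches 14 mm below the plate; it bears two opposite lugs in line with the handle, 12 mm wide, 6 mm thick, out to 44 mm from the axis, tops 8 mm below the plate. They start under the barrel's 5 mm thick ring: 3 mm of axial play, 2 mm sideways, light friction.
- lid_lugs (a point): Point on the lid's axis level with the lugs (11 mm below the plate). They reach the slots when the lid is turned 0.35 to 1.2 rad anticlockwise seen from outside (positive about z); the angle differs each time, is hidden, and has no stop or click. Pull outward gently every few degrees: locked, it stops after 3 mm; within 0.14 rad either side of the slots it comes free, and is clear 16 mm out.
- cradle: The fixed steel bands that hold the rubber barrel (116 mm diameter, 112 mm long); origin at the centre of the barrel's mouth, z along the barrel's axis out of the mouth, 30 degrees from vertical and leaning roughly towards the robot. The barrel itself does not turn under ordinary hand force.
- tumbler: The fixed grey stand under the barrel, base 210 x 160 mm; origin on the table near the middle of its base, -x is the side to which the mouth leans; the mouth's centre is 165 mm above the table.
- drip_tray: Fixed shallow square steel tray, 180 x 180 mm outside, 24 mm high, walls 4 mm, floor about 4 mm thick; origin at the centre of its underside. The lid resting in it on its hub has the handle's centre about 42 mm above the table.
- water_cup: Blue cup 77 mm wide, 86 mm high, a bystander; origin at the centre of its underside.
- grit_fine: Small jar with dark cap, 56 mm wide, 78 mm high, a bystander; origin at the centre of its underside.
- rough_a: Rough stone 54 x 65 x 37 mm, a bystander; origin at the centre of its underside.
Mind the look-alikes: they are no part of the job. What is meant by the lid is not brown, and is the smaller of those in its own colour.

How it is judged:
By the outcome, as a careful person would: the job done as asked, in the order asked, and still so for the second after the job is handed in, with the robot touching nothing.
It also fails if it takes over 58 s, if anything falls off the work surface, if the arm or the gripper's body presses on something with over 40 N, if the wrist force passes 120 N, or if a joint passes its speed limit or range.

## Working session

There is one attempt and no reset: what is moved stays moved. The work goes in short steps, Python scripts to look and compute and a shell command to move; the robot and the scene stay as the last step left them, time stands still between calls to the robot, and variables do not carry over. Pictures are saved under pics/ and viewed, at most 10 in all, crops included, and the job is handed in when it is done.

```bash
mkdir -p pics; cat > h.py <<'E'
import numpy as np, cv2
from plant import bot, imaging, ticket
from scipy.spatial.transform import Rotation as R
def cam(n):
    p=imaging.camera_params(n); K=np.array(p["intrinsics"]);d=np.array(p["dist_coeffs"])
    if n=="wrist":
        s=bot.state();T=np.eye(4);T[:3,:3]=R.from_rotvec(s["eef_rot"]).as_matrix();T[:3,3]=s["eef_pos"]
        T=T@np.array(p["tool_from_camera"])
    else:
        T=np.eye(4);a=np.array(p["attitude"]);T[:3,:3]=a if a.shape==(3,3) else R.from_rotvec(a).as_matrix();T[:3,3]=p["xyz"]
    return K,d,T
def ray(c,uv):
    K,d,T=c;q=cv2.undistortPoints(np.array([[uv]],float),K,d)[0,0]
    v=T[:3,:3]@np.array([q[0],q[1],1]);return T[:3,3],v/np.linalg.norm(v)
def atz(c,uv,z):
    o,v=ray(c,uv);return o+v*(z-o[2])/v[2]
def proj(c,P):
    K,d,T=c;Q=(np.atleast_2d(P)-T[:3,3])@T[:3,:3]
    return cv2.projectPoints(Q,np.zeros(3),np.zeros(3),K,d)[0][:,0]
def tri(rs):
    A=0;b=0
    for o,v in rs:
        M=np.eye(3)-np.outer(v,v);A=A+M;b=b+M@o
    return np.linalg.solve(A,b)
def snap(n,f):
    c=cam(n);im=imaging.get_image(n);cv2.imwrite("pics/"+f,im[:,:,::-1]);return c,im
E
python3 - <<'E'
from h import *
print(bot.state())
for n in("scene","top"):
    p=imaging.camera_params(n);print(p)
    c,im=snap(n,n+"0.png")
    for t in("lid_grip","lid","cradle","tumbler","drip_tray","water_cup","grit_fine","rough_a"):
        print(n,t,[(round(r["conf"],2),np.round(r["at"]).tolist(),int(r["mask"].sum())) for r in imaging.trace(n,t)])
E
```

```text
{'time_s': 0.0, 'joint_pos': array([ 1.01289933,  0.47783058,  0.02232616,  1.55640381, -0.01152258,
        1.10927272, -0.08307662]), 'joint_velocities': array([-1.03062990e-06, -1.11856128e-04, -1.75856373e-03,  1.17994007e-03,
       -6.42753608e-04, -2.30349872e-04,  1.49771722e-04]), 'joint_efforts': array([-1.99457253e-05, -5.82851887e+01,  1.53430067e+00, -2.72607028e+01,
       -5.45082917e-02,  1.71001512e-02,  1.50054334e-04]), 'eef_pos': array([ 0.29322954, -0.60734119,  0.22168112]), 'eef_rot': array([-3.06078867e+00, -7.00288624e-01,  7.87781579e-04]), 'force': array([-0.26274984,  0.42973164, -0.1519907 ]), 'moment': array([-0.04731451, -0.00557868, -0.01541993]), 'finger_force': 0.0, 'finger_gap': 0.087621749644816}
{'intrinsics': array([[612.50243938,   0.        , 316.20327075],
       [  0.        , 612.50243938, 243.91192267],
       [  0.        ,   0.        ,   1.        ]]), 'dist_coeffs': array([-0.10742411,  0.        ,  0.        ,  0.        ,  0.        ]), 'xyz': array([-0.48548233,  0.68941966,  1.11553844]), 'attitude': array([-1.20473402,  2.15975852,
[... 743 characters left out ...]
    ]), 'xyz': array([0.4082346 , 0.05886021, 1.53582983]), 'attitude': array([-2.12780446,  2.14772184, -0.14083581])}
top lid_grip [(0.97, [187.0, 234.0], 2417), (0.62, [311.0, 236.0], 1735), (0.62, [238.0, 181.0], 1552), (0.23, [293.0, 458.0], 5334)]
top lid [(0.84, [191.0, 236.0], 2381), (0.79, [235.0, 177.0], 1456), (0.59, [312.0, 238.0], 1793)]
top cradle [(0.9, [285.0, 252.0], 1297), (0.55, [284.0, 261.0], 3539)]
top tumbler [(0.86, [283.0, 262.0], 3578)]
top drip_tray [(0.56, [292.0, 457.0], 5281), (0.52, [258.0, 353.0], 821)]
top water_cup [(0.83, [254.0, 355.0], 776)]
top grit_fine [(0.83, [297.0, 359.0], 442), (0.27, [312.0, 238.0], 1778)]
top rough_a [(0.96, [203.0, 344.0], 331)]
```

View pics/scene0.png

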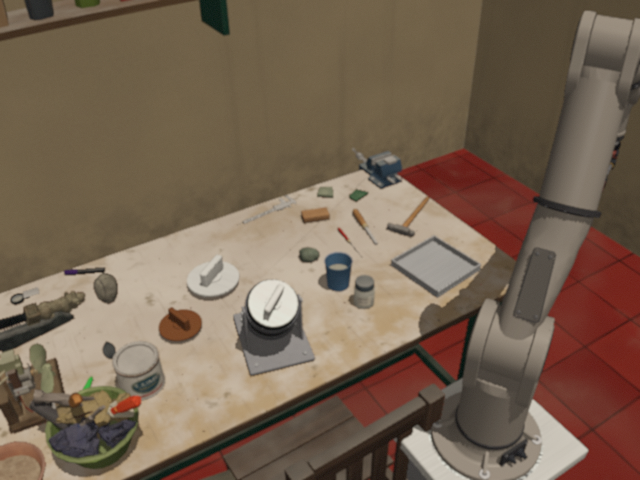

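View pics/top0.png

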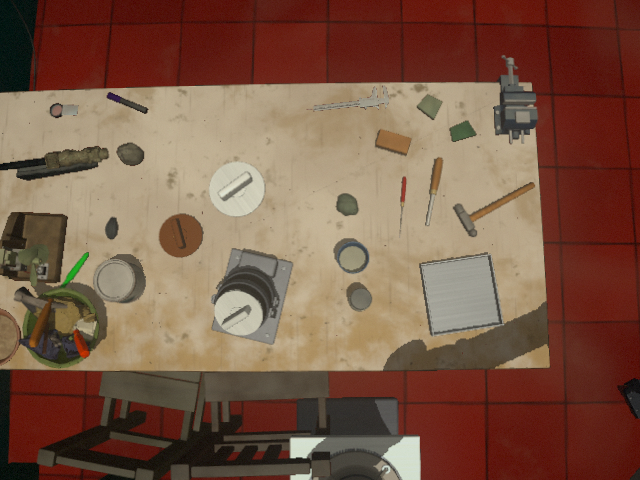

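```bash
cat > fit.py <<'E'
from h import *
from scipy.optimize import least_squares
def axes(az,phi,tilt=np.pi/6):
    n=np.array([np.sin(tilt)*np.cos(az),np.sin(tilt)*np.sin(az),np.cos(tilt)])
    h=np.array([-np.sin(az),np.cos(az),0]); s=np.cross(h,n)  # s: downslope dir
    x=np.cos(phi)*s+np.sin(phi)*h
    return n,x,np.cross(n,x)
def model(o,n,x,y):
    t=np.linspace(0,2*np.pi,60)
    rim=lambda z:o+.056*(np.outer(np.cos(t),x)+np.outer(np.sin(t),y))+z*n
    box=[o+a*.036*x+b*.008*y+c*n for a in(-1,1) for b in(-1,1) for c in(.006,.042)]
    return rim,np.array(box)
def render(c,o,n,x,y):
    rim,box=model(o,n,x,y);m=np.zeros((480,640),np.uint8)
    S=8
    for P in(np.vstack([rim(0),rim(.006)]),box):
        h=cv2.convexHull(proj(c,P).astype(np.float32))
        cv2.fillConvexPoly(m,np.round(h*S).astype(np.int32),255,shift=3)
    return m
E
python3 - <<'E'
from fit import *
print("tray",[ (n,) for n in()])
C={};M={}
for n,near in(("scene",(304,270)),("top",(311,236))):
    C[n]=cam(n);imaging.get_image(n)
    rs=imaging.trace(n,"lid")+imaging.trace(n,"lid_grip")
    r=min(rs,key=lambda r:np.hypot(*(np.array(r["at"])-near)));print(n,r["conf"],r["at"])
    M[n]=r["mask"]
    rs=imaging.trace(n,"drip_tray");m=rs[0]["mask"]
    q=cv2.minAreaRect(np.argwhere(m)[:,::-1].astype(np.float32));b=cv2.boxPoints(q)
    P=np.array([atz(C[n],p,.024) for p in b]);print("tray",P.mean(0),np.round(P,3).tolist())
    for t in("water_cup","grit_fine","rough_a"):
        r=imaging.trace(n,t)
        if r: print(t,atz(C[n],r[0]["at"][::-1],.05))
o0=atz(C["top"],(238,312),.165);print(o0)
dts={n:cv2.GaussianBlur(M[n].astype(np.float32),(0,0),1.5) for n in M}
def f(p):
    o=np.array([p[0],p[1],p[4]]);a=axes(p[2],p[3]);return np.concatenate([(cv2.GaussianBlur(render(C[n],o,*a).astype(np.float32)/255,(0,0),1.5)-dts[n])[::2,::2].ravel() for n in M])
best=None
for az in(2.6,3.0,3.4):
  for phi in(-.8,-.4):
    r=least_squares(f,[o0[0],o0[1],az,phi,.167],diff_step=3e-3,x_scale=[.01,.01,.2,.2,.01])
    print(r.cost,np.round(r.x,4))
    if best is None or r.cost<best.cost:best=r
p=best.x;np.save("p.npy",p);o=np.array([p[0],p[1],p[4]])
a=axes(p[2],p[3]);out=[]
for n in M:
    im=cv2.imread(f"pics/{n}0.png");rim,box=model(o,*a)
    ctr=proj(C[n],o)[0].astype(int)
    x0,y0=ctr-50;big=cv2.resize(im[y0:y0+100,x0:x0+100],(400,400),interpolation=cv2.INTER_CUBIC)
    for P in(rim(.006),):cv2.polylines(big,[((proj(C[n],P)-[x0,y0]+.5)*4).astype(np.int32)],True,(0,0,255))
    for q in (proj(C[n],box)-[x0,y0]+.5)*4:cv2.circle(big,tuple(int(v) for v in q),3,(0,255,0),-1)
    out.append(big)
cv2.imwrite("pics/fit0.png",np.hstack(out))
E
```

```text
tray []
scene 0.98 [303.8, 271.8]
tray [ 0.49351166 -0.26513893  0.024     ] [[0.556, -0.151, 0.024], [0.677, -0.354, 0.024], [0.415, -0.372, 0.024], [0.325, -0.184, 0.024]]
water_cup [ 0.58272837 -0.00999696  0.05      ]
grit_fine [ 0.47062027 -0.00568837  0.05      ]
rough_a [0.67752694 0.03021904 0.05      ]
top 0.92 [310.0, 237.4]
tray [ 0.49352698 -0.26870128  0.024     ] [[0.57, -0.164, 0.024], [0.599, -0.35, 0.024], [0.416, -0.372, 0.024], [0.389, -0.189, 0.024]]
water_cup [ 0.5827189  -0.00696281  0.05      ]
grit_fine [ 0.48560706 -0.00928248  0.05      ]
rough_a [0.72055367 0.01101172 0.05      ]
[0.44983296 0.26188549 0.165     ]
5.922268 [ 0.4494  0.2613  2.6075 -0.8049  0.1671]
4.9216776 [ 0.4497  0.2608  2.6031 -0.4021  0.1666]
4.2508783 [ 0.4492  0.2612  3.0077 -0.8005  0.167 ]
4.718468 [ 0.4497  0.2615  3.0111 -0.4024  0.1666]
8.223818 [ 0.4494  0.2618  3.3989 -0.7962  0.1664]
8.294813 [ 0.4492  0.2614  3.3866 -0.4044  0.1676]
```

View pics/fit0.png

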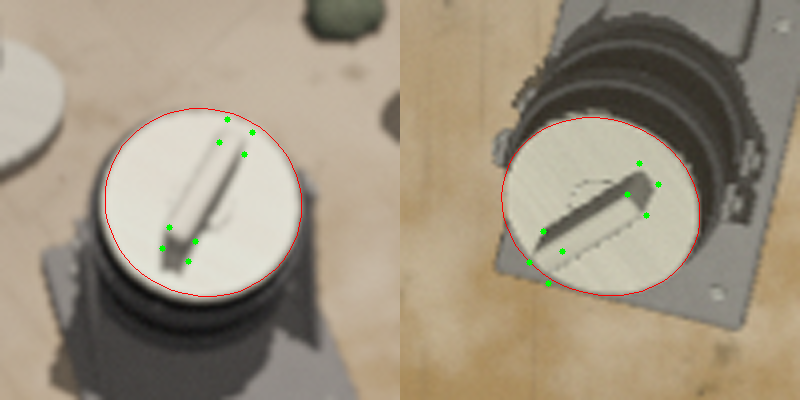

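```bash
python3 - <<'E'
from fit import *
np.set_printoptions(precision=4,suppress=True)
print(imaging.camera_params("wrist"))
c=cam("top");im=cv2.imread("pics/top0.png")
P=np.array([atz(c,p,.008) for p in((233,248),(292,262),(273,342),(212,328))]);print(P)
for i in range(4):
    v=P[(i+1)%4]-P[i];print(np.linalg.norm(v),np.arctan2(v[1],v[0]))
E
```

```text
{'intrinsics': array([[331.4174,   0.    , 318.9698],
       [  0.    , 331.4174, 241.7352],
       [  0.    ,   0.    ,   1.    ]]), 'dist_coeffs': array([0.0197, 0.    , 0.    , 0.    , 0.    ]), 'tool_from_camera': array([[ 0.    , -0.9636, -0.2674,  0.0735],
       [ 1.    ,  0.0002, -0.0006, -0.0001],
       [ 0.0006, -0.2674,  0.9636, -0.1638],
       [ 0.    ,  0.    ,  0.    ,  1.    ]])}
[[0.6159 0.2994 0.008 ]
 [0.5789 0.1499 0.008 ]
 [0.38   0.1975 0.008 ]
 [0.4152 0.3501 0.008 ]]
0.15403991208020495 -1.813494598501084
0.2044811210879096 2.906538781472196
0.15655931987796928 1.344429904655569
0.20703404926025265 -0.24721642605898594
```

```bash
python3 -m pendant '[[0,1.2,0,6,0],[0,1.2,4,6,0.14],[0,1.2,5.5,3,0.14],[0,1.2,6,2,0.14],[0,1.2,6,0,0.14],[0,1.2,6,0,0.14],[0,1.2,6,0,0.14],[0,1.2,6,0,0.14],[0,1.2,6,0,0.14],[0,1.2,6,0,0.14],[0,1,6,0,0.14]]'; python3 -m pendant '[[0,0,6,0,0.14],[0,0,6,0,0.14],[0,0,6,0,0.14],[0,0,6,0,0.06],[0,0,6,0,0],[0,0,0,0,0],[0,0,0,0,0]]'
```

```text
time_s: 2.98
eef_pos: [0.4212, -0.0396, 0.3831]
eef_rot: [1.885, 2.512, 0.0]
force: [2.0, 0.3, 0.0]
finger_gap: 0.0874
finger_force: 0.0
time_s: 3.85
eef_pos: [0.4212, 0.258, 0.3826]
eef_rot: [-1.24, -2.886, 0.001]
force: [0.3, -1.1, -0.2]
finger_gap: 0.0877
finger_force: 0.0
```

```bash
python3 - <<'E'
from fit import *
c,im=snap("wrist","w0.png")
for t in("lid","lid_grip","cradle","tumbler"):print(t,[(round(r["conf"],2),np.round(r["at"]).tolist(),int(r["mask"].sum())) for r in imaging.trace("wrist",t)])
import pickle;pickle.dump((c,im),open("w0.pkl","wb"))
E
```

```text
lid [(0.94, [231.0, 339.0], 6961), (0.77, [301.0, 483.0], 2470), (0.64, [212.0, 499.0], 3841)]
lid_grip [(0.92, [298.0, 483.0], 2487), (0.73, [267.0, 378.0], 1917), (0.69, [229.0, 341.0], 6924), (0.67, [215.0, 500.0], 3867)]
cradle [(0.55, [268.0, 380.0], 1708)]
tumbler [(0.84, [248.0, 384.0], 6149)]
```

View pics/w0.png

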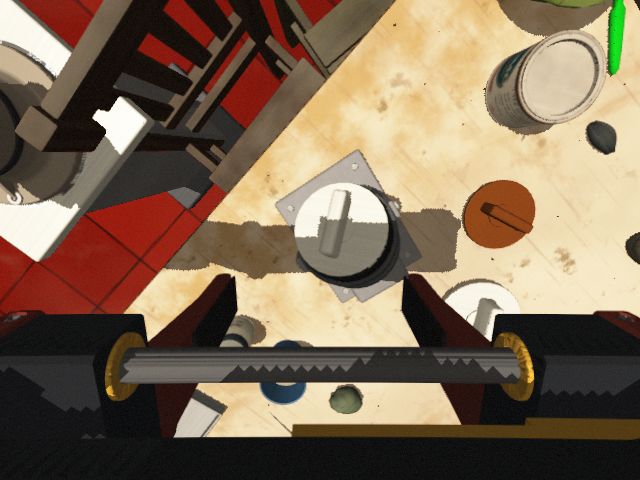

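```bash
python3 - <<'E'
from fit import *
import cv2
im=cv2.imread("pics/w0.png");a=cv2.resize(im[175:295,285:405],(600,600),interpolation=cv2.INTER_CUBIC)
cv2.imwrite("pics/w0c.png",a)
E
```

```text
(no output)
```

View pics/w0c.png

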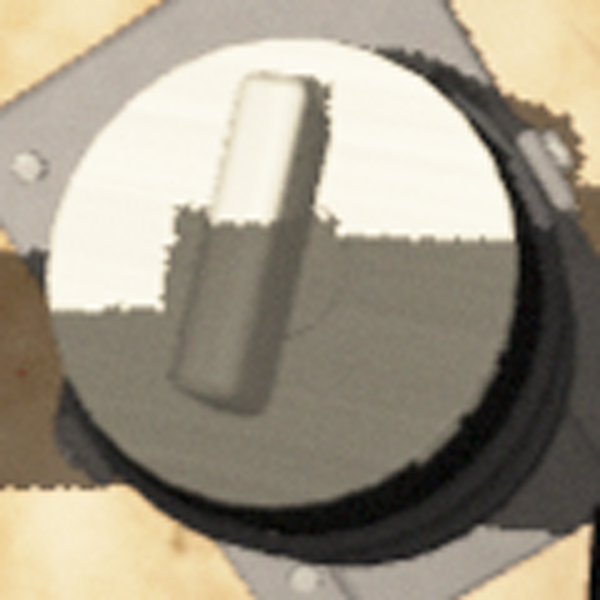

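```bash
cat >> fit.py <<'E'
def solve(c,corn,rimp,o0,w=.002,az0=2.9,phi0=-.5,azw=.08):
    def f(p):
        o=p[:3];n,x,y=axes(p[3],p[4]);rim,_=model(o,n,x,y)
        B=np.array([o+sx*.036*x+sy*.008*y+.042*n for sx,sy in((1,-1),(1,1),(-1,1),(-1,-1))])
        # order-agnostic: along-bar ends and sides
        q=proj(c,B); r1=np.concatenate([(q[i]-corn[i]) for i in range(4)])
        g=proj(c,rim(.006)); 
        cen=g.mean(0);r2=[]
        for u in rimp:
            d=np.linalg.norm(g-u,axis=1);i=d.argmin();r2.append(d[i]*np.sign(np.linalg.norm(u-cen)-np.linalg.norm(g[i]-cen)))
        return np.concatenate([r1,r2,(o-o0)/w,[(p[3]-az0)/azw]])
    return least_squares(f,[*o0,az0,phi0])
E
python3 - <<'E'
from fit import *
import pickle
np.set_printoptions(precision=4,suppress=True)
c,im=pickle.load(open("w0.pkl","rb"))
px=lambda L:np.array(L,float)/5+[285-.4,175-.4]
cor=[(172,377),(238,404),(303,78),(247,74)]   # 4 corners going round
rim=px([(47,270),(285,38),(520,275),(290,507)])
o0=np.array([.4494,.2613,.1668])
for s in range(4):
  for flip in(0,1):
    k=cor[::-1] if flip else cor
    k=k[s:]+k[:s]
    r=solve(c,px(k),rim,o0)
    if r.cost<100:
        n,x,y=axes(r.x[3],r.x[4]);print(r.cost,r.x,"\n res",r.fun,"\n n",n,"x",x,"y",y,"grip",r.x[:3]+.024*n,"xang",np.arctan2(x[1],x[0]))
s=bot.state();Rm=R.from_rotvec(s["eef_rot"]).as_matrix();print(s["eef_pos"],Rm,s["joint_pos"])
E
```

```text
10.094759370290618 [0.4516 0.2627 0.1649 2.856  2.4415] 
 res [-1.2731  2.078  -0.016  -0.4009  1.7592 -0.6533 -1.3233 -1.8715 -0.579
  0.3023  0.8666 -1.1167  1.1149  0.6976 -0.926  -0.5502] 
 n [-0.4797  0.1409  0.866 ] x [ 0.4539 -0.8048  0.3824] y [0.7509 0.5766 0.3222] grip [0.4401 0.2661 0.1857] xang -1.0572508918246069
13.315303526808105 [ 0.4516  0.2627  0.165   2.8548 -0.6632] 
 res [ 0.653  -1.1019 -2.5098 -1.8117 -0.1686  2.5075  1.2357 -0.4991 -0.9137
  1.0581  1.5642 -0.2779  1.0923  0.7107 -0.906  -0.5648] 
 n [-0.4796  0.1414  0.866 ] x [-0.4804  0.7835 -0.394 ] y [-0.7343 -0.605  -0.3078] grip [0.4401 0.2661 0.1858] xang 2.1208241567227697
[0.4216 0.2572 0.3829] [[-0.6864  0.7272  0.0005]
 [ 0.7272  0.6864 -0.0006]
 [-0.0008  0.     -1.    ]] [ 0.13    0.1342 -0.8788  1.7041  0.1066  1.3527 -0.011 ]
```

```bash
python3 -m pendant '[[0.5,1.4,1.0,-4.5,-0.08],[0.5,0,0,-4.5,0],[0.5,0,0,-4.5,0],[0.5,0,0,-3.5,0],[0.5,0,0,-1.5,0],[0.5,0,0,-0.7,0],[0.5,0,0,0,0]]' 8; python3 -m pendant '[[0.5,0,0,-0.3,0],[0.5,0,0,0,0]]'; python3 - <<'E'
from h import *
c,im=snap("wrist","w1.png");s=bot.state();print(s["joint_pos"],s["force"],s["moment"])
E
```

```text
time_s: 4.97
eef_pos: [0.4357, 0.2687, 0.1915]
eef_rot: [1.355, 2.834, 0.001]
force: [0.2, 0.5, 0.5]
finger_gap: 0.0437
finger_force: 0.0
time_s: 5.22
eef_pos: [0.4354, 0.2686, 0.1883]
eef_rot: [1.355, 2.834, 0.001]
force: [0.4, -0.6, -0.1]
finger_gap: 0.0436
finger_force: 0.0
[ 0.00845793  0.35691984 -0.82490758  1.93601646  0.31448796  0.9804103
 -0.2840058 ] [-1.08623421 -0.16144941 -0.12501492] [-0.03662917 -0.07059312 -0.00907672]
```

View pics/w1.png

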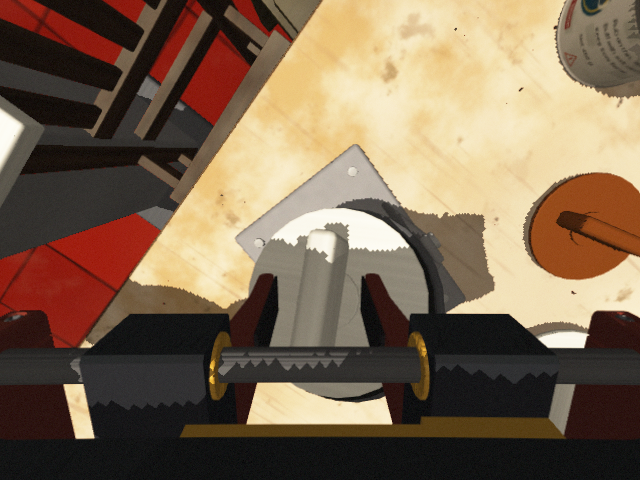

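```bash
python3 -m pendant '[[0.6,0,0,-0.3,0],[0.75,0,0,0,0],[0.9,0,0,0,0],[0.9,0,0,0,0],[0.9,0,0,0,0]]' 5
```

```text
time_s: 5.9
eef_pos: [0.4347, 0.2684, 0.1847]
eef_rot: [-1.355, -2.834, 0.001]
force: [-3.0, -1.0, 1.7]
finger_gap: 0.0225
finger_force: 4.7
```

```bash
python3 -m pendant '[[0.9,0,0,0,0.08],[0.9,0,0,0,0.08],[0.9,0,0,0,0.08],[0.9,0,0,0,0]]' 8; python3 - <<'E'
from h import *
c,im=snap("wrist","w2.png");s=bot.state();print(s["force"],s["moment"]);cv2.imwrite("pics/w2c.png",im[180:440,180:480,::-1])
E
```

```text
time_s: 6.4
eef_pos: [0.4353, 0.2688, 0.1852]
eef_rot: [1.007, 2.976, 0.001]
force: [-2.1, -1.9, 5.2]
finger_gap: 0.0216
finger_force: 7.7
[-2.55352126 -0.66935805  5.84461074] [-0.14957316  0.38414333 -0.17440811]
```

View pics/w2c.png

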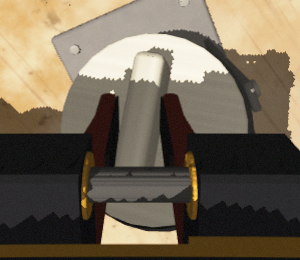

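```bash
python3 -m pendant '[[0.95,0,0,0,0],[0.95,-0.12,0.04,0.22,0],[0.95,-0.12,0.04,0.22,0],[0.95,0,0,0,0]]' 12;  python3 -m pendant '[[0.95,-0.12,0.04,0.22,0],[0.95,0,0,0,0]]'
```

```text
time_s: 6.95
eef_pos: [0.4333, 0.2696, 0.1896]
eef_rot: [1.006, 2.975, 0.002]
force: [1.1, 0.8, 1.2]
finger_gap: 0.0171
finger_force: 11.8
time_s: 7.2
eef_pos: [0.4319, 0.27, 0.1916]
eef_rot: [1.006, 2.976, 0.002]
force: [3.0, 2.2, -0.6]
finger_gap: 0.0175
finger_force: 11.7
```

```bash
python3 -m pendant '[[0.95,-0.12,0.04,0.22,0],[0.95,-0.12,0.04,0.22,0],[0.95,0,0,0,0]]'; python3 - <<'E'
from h import *
s=bot.state();print(s["force"],s["moment"])
c,im=snap("wrist","w3.png")
for n in("scene","top"):
    c,im=snap(n,n+"3.png")
a=cv2.imread("pics/scene3.png")[250:350,210:330];b=cv2.imread("pics/top3.png")[260:360,190:310]
w=cv2.imread("pics/w3.png")[180:440,180:480]
o=np.zeros((600,800,3),np.uint8);o[:300,:360]=cv2.resize(a,(360,300));o[:300,400:760]=cv2.resize(b,(360,300));o[320:580,:300]=w
cv2.imwrite("pics/m3.png",o)
E
```

```text
time_s: 7.58
eef_pos: [0.4291, 0.2706, 0.1961]
eef_rot: [1.006, 2.976, 0.0]
force: [1.6, 0.5, -0.3]
finger_gap: 0.0172
finger_force: 11.6
[ 1.59358192  0.50891942 -0.27691631] [ 0.30354092 -0.79796843  0.00547009]
```

View pics/m3.png

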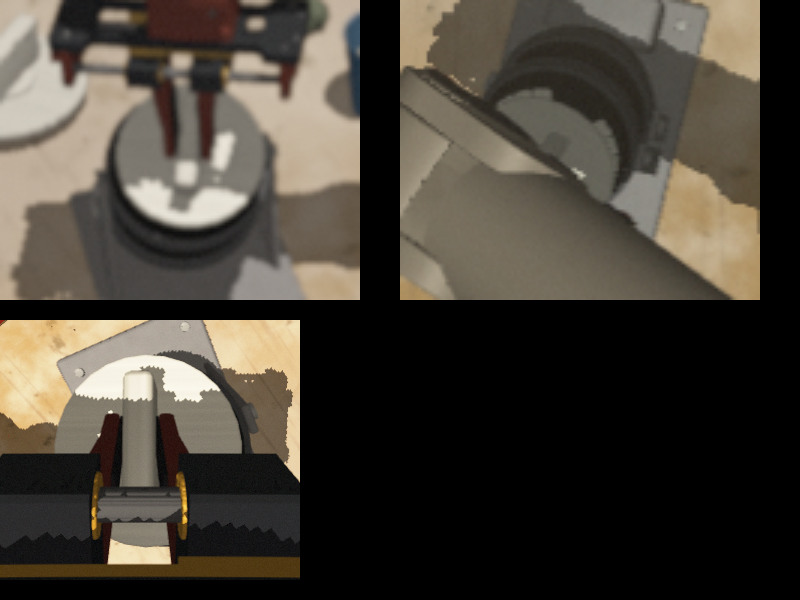

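```bash
cat > d.py <<'E'
from fit import *
import sys
np.set_printoptions(precision=3,suppress=True)
p=imaging.camera_params("wrist")
def wc(pos,rv):
    T=np.eye(4);T[:3,:3]=R.from_rotvec(rv).as_matrix();T[:3,3]=pos
    return np.array(p["intrinsics"]),np.array(p["dist_coeffs"]),T@np.array(p["tool_from_camera"])
O=np.array([.4516,.2627,.1649])
def rimuv(c,o,n,x,y):return proj(c,model(o,n,x,y)[0](.006))
def show(c,phi):
    n,x,y=axes(2.856,phi)
    for d in(0,.003,.006,.009,.012):
        q=rimuv(c,O+d*n,n,x,y);e=proj(c,[O+d*n+.036*x+sy*.008*y+.042*n for sy in(-1,1)])
        print(d,"left",q[q[:,0].argmin()],"top",q[q[:,1].argmin()],"right",q[q[:,0].argmax()],"barend",e.ravel())
E
python3 - <<'E'
from d import *
show(wc([.4354,.2686,.1883],[1.355,2.834,.001]),-.68)
show(wc([.4291,.2706,.1961],[1.006,2.976,0]),-.42)
E
```

```text
0 left [246.342 297.945] top [332.659 207.522] right [429.271 304.41 ] barend [336.944 228.444 307.055 226.089]
0.003 left [244.029 297.937] top [331.473 206.258] right [429.444 304.498] barend [335.538 227.228 305.186 224.867]
0.006 left [241.653 297.929] top [330.255 204.957] right [429.621 304.589] barend [334.082 225.969 303.253 223.604]
0.009 left [239.21  297.921] top [329.001 203.62 ] right [429.805 304.683] barend [332.574 224.664 301.252 222.296]
0.012 left [236.691 307.869] top [327.711 202.244] right [429.994 304.78 ] barend [331.011 223.312 299.181 220.942]
0 left [243.919 307.643] top [336.18  218.243] right [421.441 305.269] barend [339.123 235.479 310.278 233.929]
0.003 left [242.082 307.527] top [335.592 216.936] right [422.048 305.102] barend [338.45  234.156 309.154 232.604]
0.006 left [240.194 307.407] top [334.989 215.593] right [422.673 304.931] barend [337.755 232.789 307.992 231.235]
0.009 left [238.254 307.284] top [334.37  214.214] right [423.317 304.754] barend [337.036 231.376 306.793 229.821]
0.012 left [236.259 307.157] top [333.733 212.796] right [423.981 304.572] barend [336.292 229.914 305.552 228.36 ]
```

```bash
python3 -m pendant '[[0.95,-0.12,0.04,0.22,0],[0.95,-0.12,0.04,0.22,0],[0.95,0,0,0,0]]';python3 -m pendant '[[0.95,-0.12,0.04,0.22,0],[0.95,0,0,0,0]]'; python3 - <<'E'
from d import *
s=bot.state();print(s["force"],s["moment"],s["eef_pos"])
c,im=snap("wrist","w4.png")
rs=imaging.trace("wrist","lid")
for r in rs:
    m=r["mask"];ys,xs=np.where(m);print(r["conf"],r["at"],"L",xs.min(),ys[xs.argmin()],"T",ys.min(),xs[ys.argmin()],"R",xs.max())
show(c,-.42)
E
```

```text
time_s: 8.1
eef_pos: [0.426, 0.271, 0.1999]
eef_rot: [-1.005, -2.976, 0.002]
force: [-0.1, -0.4, -1.4]
finger_gap: 0.0159
finger_force: 12.0
time_s: 8.35
eef_pos: [0.4254, 0.2717, 0.2025]
eef_rot: [1.006, 2.976, -0.0]
force: [0.5, -0.2, -1.4]
finger_gap: 0.0158
finger_force: 12.0
[ 0.467 -0.209 -1.44 ] [ 0.033 -0.092 -0.016] [0.425 0.272 0.202]
0.92 [286.1, 555.9] L 506 288 T 241 559 R 611
0.88 [274.5, 316.9] L 225 299 T 214 316 R 412
0.65 [411.8, 520.6] L 482 408 T 383 487 R 558
0 left [248.328 308.135] top [337.671 221.57 ] right [420.107 305.955] barend [340.813 238.856 313.025 237.3  ]
0.003 left [246.608 308.027] top [337.122 220.347] right [420.673 305.803] barend [340.193 237.637 311.986 236.077]
0.006 left [244.842 307.917] top [336.558 219.092] right [421.256 305.647] barend [339.553 236.378 310.914 234.815]
0.009 left [243.029 307.803] top [335.98  217.803] right [421.856 305.486] barend [338.893 235.079 309.809 233.513]
0.012 left [241.166 307.687] top [335.386 216.48 ] right [422.474 305.32 ] barend [338.21  233.736 308.667 232.169]
```

```bash
python3 -m pendant '[[0.95,0,0,0,0],[0.95,-0.2,0.06,0.4,0],[0.95,-0.3,0.1,0.6,0],[0.95,-0.5,0.15,0.9,0],[0.95,-0.5,0.15,1.2,0],[0.95,0,0,2.5,0],[0.95,0,0,2.5,0],[0.95,0,0,0,0]]' 20; python3 - <<'E'
from h import *
s=bot.state();print(s["force"],s["moment"],s["joint_pos"])
c,im=snap("wrist","w5.png");a,b=snap("scene","s5.png")
cv2.imwrite("pics/m5.png",np.hstack([im[150:450,150:500],cv2.resize(b[200:350,180:380],(400,300))])[:,:,::-1])
E
```

```text
time_s: 9.45
eef_pos: [0.4112, 0.2773, 0.2855]
eef_rot: [1.005, 2.973, 0.005]
force: [0.3, 0.2, -2.9]
finger_gap: 0.016
finger_force: 20.0
[ 0.2756169   0.23646636 -2.87619069] [ 0.03539397 -0.10072504  0.00137702] [ 0.10539908  0.22940341 -0.94257656  1.85057711  0.20395211  1.1583385
  0.01255869]
```

View pics/m5.png

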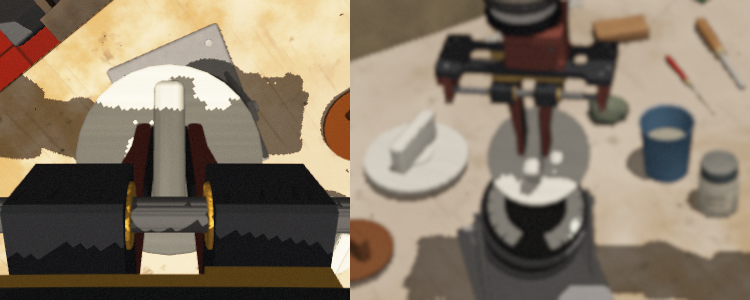

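```bash
python3 -m pendant '[[0.95,0.6,-3,0,-0.08],[0.95,1.5,-5.5,0,-0.08],[0.95,1.6,-5.5,0,-0.08],[0.95,1.3,-5.5,0,-0.08],[0.95,0.8,-5.5,0,-0.08],[0.95,0.5,-5.5,0,-0.08],[0.95,0.5,-5.5,0,-0.08],[0.95,0.5,-5.5,0,-0.08],[0.95,0.5,-5.5,0,-0.08],[0.95,0.5,-5,0,-0.08],[0.95,0,-2.5,0,0],[0.95,0,0,0,0]]'; python3 -m pendant '[[0.95,0,0,-5,0],[0.95,0,0,-5,0],[0.95,0,0,-3,0],[0.95,0,0,-1.5,0],[0.95,0,0,0,0]]'; python3 - <<'E'
from h import *
print(bot.state()["joint_pos"],bot.state()["force"])
c=cam("top");im=imaging.get_image("top")
for r in imaging.trace("top","drip_tray"):
    b=cv2.boxPoints(cv2.minAreaRect(np.argwhere(r["mask"])[:,::-1].astype(np.float32)));print(r["conf"],np.round([atz(c,q,.024) for q in b],3).tolist())
E
```

```text
time_s: 11.05
eef_pos: [0.4923, -0.2706, 0.2815]
eef_rot: [-2.088, -2.344, 0.002]
force: [0.0, 1.2, -0.8]
finger_gap: 0.0157
finger_force: 20.0
time_s: 11.68
eef_pos: [0.4933, -0.2675, 0.1378]
eef_rot: [-2.083, -2.35, 0.0]
force: [0.4, -0.0, -1.3]
finger_gap: 0.0156
finger_force: 20.0
[ 0.73930001  0.42743281 -0.44595244  1.88538496  0.23291657  0.88154447
  0.29919297] [ 0.38342529 -0.04138345 -1.33246047]
0.63 [[0.571, -0.167, 0.024], [0.59, -0.336, 0.024], [0.407, -0.351, 0.024], [0.389, -0.184, 0.024]]
```

```bash
python3 -m pendant '[[0.95,0,0,-2.5,0],[0.95,0,0,-1.5,0],[0.95,0,0,-1,0],[0.95,0,0,0,0]]'; python3 -m pendant '[[0.95,0,0,-0.4,0],[0.95,0,0,-0.4,0],[0.95,0,0,0,0]]' 8
```

```text
time_s: 12.28
eef_pos: [0.4934, -0.2686, 0.0881]
eef_rot: [-2.085, -2.349, 0.0]
force: [0.1, -0.1, -1.1]
finger_gap: 0.0155
finger_force: 20.0
time_s: 12.65
eef_pos: [0.4934, -0.2687, 0.0802]
eef_rot: [-2.085, -2.349, 0.0]
force: [-0.2, -0.3, -0.9]
finger_gap: 0.0158
finger_force: 8.0
```

```bash
python3 -m pendant '[[0.95,0,0,-0.3,0],[0.95,0,0,-0.3,0],[0.95,0,0,0,0]]'; python3 -m pendant '[[0.95,0,0,-0.25,0],[0.95,0,0,-0.25,0],[0.95,0,0,0,0]]'
```

```text
time_s: 13.02
eef_pos: [0.4933, -0.2687, 0.0741]
eef_rot: [-2.085, -2.349, 0.0]
force: [0.4, 0.1, -0.6]
finger_gap: 0.0159
finger_force: 8.0
time_s: 13.4
eef_pos: [0.4934, -0.2686, 0.0691]
eef_rot: [-2.085, -2.349, 0.0]
force: [0.7, -0.3, -1.9]
finger_gap: 0.0161
finger_force: 8.0
```

```bash
python3 -m pendant '[[0.95,0,0,-0.2,0],[0.95,0,0,-0.2,0],[0.95,0,0,0,0]]'; python3 -m pendant '[[0.95,0,0,-0.2,0],[0.95,0,0,-0.2,0],[0.95,0,0,0,0]]' 6; python3 -m pendant '[[0.95,0,0,-0.2,0],[0.95,0,0,-0.2,0],[0.95,0,0,0,0]]'
```

```text
time_s: 13.78
eef_pos: [0.4934, -0.2687, 0.0652]
eef_rot: [-2.085, -2.349, 0.0]
force: [-0.1, 0.2, -1.5]
finger_gap: 0.0159
finger_force: 8.0
time_s: 14.15
eef_pos: [0.4934, -0.2687, 0.0612]
eef_rot: [-2.085, -2.349, 0.0]
force: [0.0, 0.2, -0.4]
finger_gap: 0.0159
finger_force: 6.0
time_s: 14.52
eef_pos: [0.4943, -0.2702, 0.0583]
eef_rot: [2.085, 2.347, -0.001]
force: [-0.9, -1.8, 4.4]
finger_gap: 0.0155
finger_force: 6.0
```

```bash
python3 -m pendant '[[0.95,0,0,0,0],[0.95,0,0,-0.2,0],[0.95,0,0,0,0]]' 4; python3 -m pendant '[[0.95,0,0,-0.2,0],[0.95,0,0,-0.2,0],[0.95,0,0,0,0]]'; python3 -m pendant '[[0.95,0,0,-0.2,0],[0.95,0,0,-0.2,0],[0.95,0,0,0,0]]'
```

```text
time_s: 14.9
eef_pos: [0.4941, -0.2698, 0.056]
eef_rot: [2.085, 2.348, -0.0]
force: [-0.4, -2.3, 5.4]
finger_gap: 0.016
finger_force: 4.0
time_s: 15.28
eef_pos: [0.4937, -0.269, 0.0515]
eef_rot: [2.085, 2.349, 0.0]
force: [-0.0, -2.3, 3.9]
finger_gap: 0.016
finger_force: 4.0
time_s: 15.65
eef_pos: [0.4936, -0.2687, 0.0472]
eef_rot: [2.085, 2.35, 0.0]
force: [-0.4, -2.7, 3.4]
finger_gap: 0.0164
finger_force: 4.0
```

```bash
cat > tilt.py <<'E'
from d import *
from scipy.optimize import minimize
def tiltfit(cams=("wrist","scene","top")):
    D=[]
    for n in cams:
        c=cam(n);imaging.get_image(n)
        rs=imaging.trace(n,"lid")+imaging.trace(n,"lid_grip")
        uv=proj(c,[[.494,-.268,.03]])[0]
        rs=[r for r in rs if np.hypot(r["at"][1]-uv[0],r["at"][0]-uv[1])<40 and r["conf"]>.3]
        if rs:
            r=rs[0];print(n,r["conf"],np.round(r["at"]),np.round(uv),r["mask"].sum());D.append((n,c,r["mask"]))
    return D
E
python3 -m pendant '[[0.95,0,0,-0.2,0],[0.95,0,0,-0.1,0],[0.95,0,0,0,0]]'; python3 - <<'E'
from tilt import *
D=tiltfit()
for n,c,m in D:
    ys,xs=np.where(m);print(n,"L",xs.min(),ys[xs==xs.min()].mean(),"T",ys.min(),xs[ys==ys.min()].mean(),"R",xs.max(),ys[xs==xs.max()].mean(),"B",ys.max())
    for tl in(0,.15,.3,.45):   # tilt, low side toward tool +x (ang 1.69)
        nn,x,y=axes(1.69,0,tl)
        g=np.array([.494,-.268,.042+.02*0]) 
        low=.018+ .0 if tl==0 else .004+.056*np.sin(tl)
        o=np.array([.494,-.268,0])-.02*np.sin(tl)*np.array([np.cos(1.69),np.sin(1.69),0]);o[2]=max(low,.018)
        q=np.vstack([proj(c,model(o,nn,x,y)[0](z)) for z in(0,.006)])
        print("  ",tl,"L",q[q[:,0].argmin()],"T",q[q[:,1].argmin()],"R",q[q[:,0].argmax()],"B",q[:,1].max())
E
```

```text
time_s: 16.02
eef_pos: [0.4936, -0.2687, 0.0442]
eef_rot: [-2.085, -2.35, -0.0]
force: [-0.4, -1.8, 4.1]
finger_gap: 0.0161
finger_force: 4.0
wrist 0.69 [281. 317.] [320. 281.] 14699
scene 0.61 [257. 441.] [435. 260.] 727
top 0.82 [295. 453.] [461. 293.] 288
wrist L 223 309.0 T 224 318.5 R 414 306.5 B 420
   0 L [224.844 270.231] T [319.585 180.763] R [414.278 270.109] B 359.279718603883
   0.15 L [225.455 273.195] T [319.57  185.176] R [413.658 273.071] B 369.61349603798425
   0.3 L [224.591 287.867] T [319.538 190.81 ] R [414.549 287.732] B 381.4457966768356
   0.45 L [221.13  296.361] T [319.535 199.161] R [418.089 296.216] B 398.89879733978137
scene L 423 256.5 T 244 448.0 R 461 255.0 B 271
   0 L [415.005 262.711] T [432.198 249.538] R [455.123 263.147] B 276.3074942250787
   0.15 L [415.638 262.408] T [434.853 247.775] R [455.763 261.318] B 277.3699267580346
   0.3 L [416.388 262.924] T [437.386 245.332] R [456.463 260.316] B 277.6965096839685
   0.45 L [417.445 260.088] T [439.811 241.574] R [457.189 258.335] B 276.48900133659555
top L 449 293.5 T 270 467.5 R 477 313.5 B 316
   0 L [437.74  294.335] T [460.106 271.058] R [483.086 294.213] B 316.38033025682967
   0.15 L [438.579 294.339] T [460.987 270.912] R [484.494 293.938] B 316.22651365261413
   0.3 L [439.777 294.176] T [461.993 270.684] R [485.755 293.718] B 316.08154097321665
   0.45 L [441.731 293.918] T [463.347 270.268] R [487.266 293.35 ] B 315.8913195941726
```

```bash
python3 - <<'E'
from h import *
c,im=snap("wrist","w6.png");a,b=snap("scene","s6.png");t,u=snap("top","t6.png")
B=cv2.resize(b[220:310,380:500],(400,300),interpolation=cv2.INTER_CUBIC);U=cv2.resize(u[240:345,390:530],(400,300),interpolation=cv2.INTER_CUBIC)
cv2.imwrite("pics/m6.png",np.hstack([im[150:450,120:520],np.zeros((300,0,3),np.uint8),B])[:,:,::-1]) 
o=np.vstack([np.hstack([im[150:450,120:520],B]),np.hstack([U,U*0])]);cv2.imwrite("pics/m6.png",o[:,:,::-1])
E
```

```text
(no output)
```

View pics/m6.png

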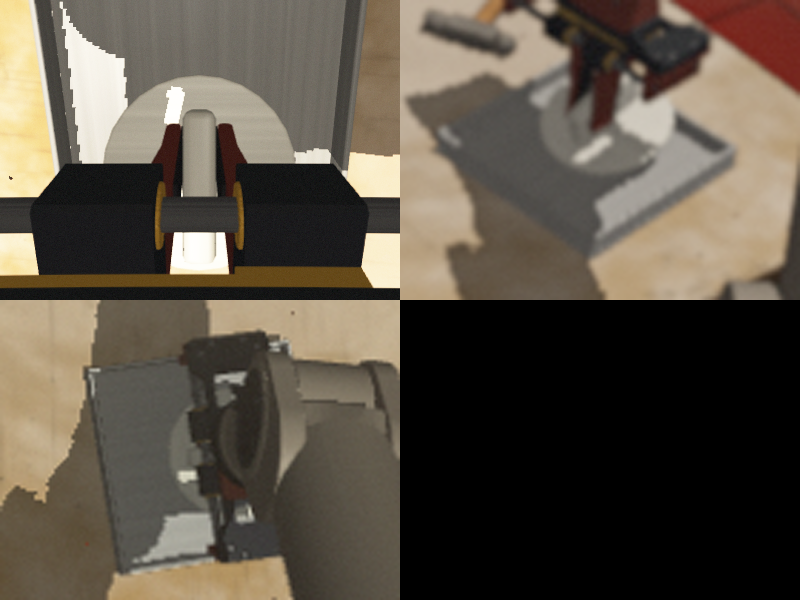

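```bash
python3 - <<'E'
from d import *
w=wc([.4936,-.2687,.0442],[-2.085,-2.35,0]);s=cam("scene")
def pred(p):
    sh,lat,z,tl=p
    n,x,y=axes(1.69,0,tl);o=np.array([.4936,-.2687,z])+sh*np.array([np.cos(1.69),np.sin(1.69),0])+lat*np.array([-np.sin(1.69),np.cos(1.69),0])
    rim=model(o,n,x,y)[0];q=proj(w,rim(.006));e=proj(w,[o+sg*.0355*x+.042*n for sg in(1,-1)])
    e=e[e[:,1].argmin()];g=np.vstack([proj(s,rim(.006)),proj(s,rim(0))])
    return np.array([q[:,1].min(),q[:,0].min(),q[:,0].max(),e[1],e[0],g[:,0].min(),g[:,0].max(),g[:,1].max()])
obs=np.array([225,224,414.5,260,318.5,422,462.5,272])
for t0 in(0,.3):
    r=least_squares(lambda p:pred(p)-obs,[-.02,0,.02,t0],x_scale=[.01,.01,.01,.1]);print(r.cost,r.x,r.fun)
for tl in(0,.15,.3,.45):
    r=least_squares(lambda p:pred([*p,tl])-obs,[-.02,0,.02]);print(tl,r.cost,r.x,r.fun)
E
```

```text
1.8354442890714442 [-0.025 -0.     0.027  0.318] [ 0.191 -0.606 -0.097  0.157  0.502 -0.485 -1.027  1.3  ]
1.8354442890713734 [-0.025 -0.     0.027  0.318] [ 0.191 -0.606 -0.097  0.157  0.502 -0.485 -1.027  1.3  ]
0 134.23048071031897 [-0.018 -0.     0.017] [-11.036   2.919  -3.948  10.174   0.321  -2.387  -2.985   2.08 ]
0.15 42.01847107829966 [-0.021 -0.     0.022] [-6.23   1.009 -1.892  5.696  0.407 -1.456 -1.959  1.434]
0.3 2.3238155995412124 [-0.024 -0.     0.026] [-0.538 -0.468 -0.254  0.771  0.492 -0.592 -1.111  1.286]
0.45 27.533033527142905 [-0.027 -0.     0.029] [ 5.581 -1.288  0.731 -4.319  0.572  0.302 -0.588  1.519]
```

```bash
cat > tf.py <<'E'
from d import *
def tf():
    st=bot.state();w=cam("wrist");imaging.get_image("wrist");s=cam("scene");imaging.get_image("scene")
    rs=[r for r in imaging.trace("wrist","lid") if abs(r["at"][1]-318)<30];m=rs[0]["mask"];ys,xs=np.where(m)
    rs=[r for r in imaging.trace("scene","lid")+imaging.trace("scene","lid_grip") if np.hypot(r["at"][1]-440,r["at"][0]-255)<30];sm=rs[0]["mask"] if rs else None
    x=R.from_rotvec(st["eef_rot"]).as_matrix()[:,0];a=np.arctan2(x[1],x[0]);e=st["eef_pos"]
    def pred(p):
        sh,z,tl=p;n,X,Y=axes(a,0,tl);o=np.array([e[0],e[1],z])+sh*np.array([np.cos(a),np.sin(a),0])
        rim=model(o,n,X,Y)[0];q=proj(w,rim(.006))
        r=[q[:,1].min(),q[:,0].min(),q[:,0].max()]
        if sm is not None:g=np.vstack([proj(s,rim(.006)),proj(s,rim(0))]);r+=[g[:,0].min(),g[:,0].max(),g[:,1].max()]
        return np.array(r)
    obs=[ys.min(),xs.min(),xs.max()]
    if sm is not None:v,u=np.where(sm);obs+=[u.min(),u.max(),v.max()]
    for tl in(-.15,0,.15,.3,.45):
        r=least_squares(lambda p:pred([*p,tl])-obs,[0,.03],x_scale=.01);print(tl,round(r.cost,1),r.x,r.fun)
    print("obs",obs,"rowmid",ys[xs==xs.min()].mean(),"eef",e,st["force"])
    cv2.imwrite("pics/tmp.png",0*m.astype(np.uint8))
E
python3 -m pendant '[[0.95,0,0,0,0],[0.95,0,0.3,0.4,0],[0.95,0,0.5,0.4,0],[0.95,0,1,0,0],[0.95,0,0.9,0,0],[0.95,0,0,0,0]]' 10; python3 -m pendant '[[0.95,0,0,0,0],[0.95,0,0,0,0],[0.95,0,0,0,0],[0.95,0,0,0,0]]' 3;  python3 -c "
from tf import *
tf()"
```

```text
time_s: 17.38
eef_pos: [0.4936, -0.2403, 0.0523]
eef_rot: [-2.083, -2.351, -0.0]
force: [0.1, 0.1, -1.1]
finger_gap: 0.0159
finger_force: 10.0
time_s: 17.88
eef_pos: [0.4935, -0.2419, 0.0524]
eef_rot: [2.086, 2.349, -0.0]
force: [0.2, 0.3, -2.6]
finger_gap: 0.0162
finger_force: 3.0
-0.15 1.1 [-0.016  0.032] [ 0.234  0.277  0.191 -1.393 -0.414 -0.013]
0 0.7 [-0.019  0.033] [ 0.124  0.122  0.35  -0.902  0.474  0.541]
0.15 1.7 [-0.021  0.035] [ 0.129 -0.101  0.574 -0.541  0.872  1.41 ]
0.3 4.4 [-0.022  0.036] [ 0.253 -0.389  0.868 -0.393  0.959  2.612]
0.45 9.0 [-0.021  0.036] [ 0.488 -0.697  1.176 -0.34   0.572  3.941]
obs [np.int64(220), np.int64(223), np.int64(414), np.int64(414), np.int64(453), np.int64(272)] rowmid 307.0 eef [ 0.494 -0.242  0.052] [ 0.165  0.284 -2.63 ]
```

```bash
cat >> tf.py <<'E'
def tb(f=None):
    st=bot.state();w=cam("wrist")
    if f is None:
        _,im=snap("wrist","tb.png");im=im.astype(float).mean(2)
    else: im=cv2.imread(f).astype(float).mean(2)
    return im[:,313:324].mean(1)
E
python3 -c "
from tf import *
print(tb('pics/w6.png')[215:300:1].round().astype(int).tolist())
print(tb()[215:300:1].round().astype(int).tolist())"
```

```text
[108, 108, 108, 108, 108, 108, 108, 108, 107, 106, 125, 150, 163, 169, 170, 170, 169, 170, 171, 173, 175, 176, 174, 173, 171, 170, 168, 169, 167, 166, 168, 168, 167, 167, 166, 167, 169, 167, 166, 165, 165, 166, 167, 168, 116, 93, 100, 111, 124, 129, 134, 138, 142, 147, 153, 155, 153, 155, 154, 154, 155, 154, 154, 155, 154, 154, 155, 154, 155, 154, 154, 154, 153, 155, 154, 155, 154, 153, 153, 154, 153, 153, 155, 154, 154]
[106, 106, 106, 105, 105, 104, 113, 143, 159, 169, 173, 170, 169, 169, 171, 172, 173, 177, 175, 173, 172, 171, 169, 168, 167, 166, 166, 167, 168, 167, 165, 165, 166, 168, 165, 164, 164, 163, 165, 165, 167, 128, 98, 96, 94, 97, 96, 104, 113, 124, 129, 132, 135, 139, 142, 148, 150, 151, 151, 151, 151, 150, 150, 151, 150, 151, 151, 152, 151, 151, 151, 150, 151, 150, 151, 150, 150, 151, 151, 150, 150, 150, 150, 150, 151]
```

```bash
cat >> tf.py <<'E'
def fit3(rim_top,base,top,L=223.5,Rr=414.5):
    st=bot.state();w=cam("wrist");x=R.from_rotvec(st["eef_rot"]).as_matrix()[:,0];a=np.arctan2(x[1],x[0]);e=st["eef_pos"]
    def pred(p):
        sh,z,tl=p;n,X,Y=axes(a,0,tl);o=np.array([e[0],e[1],z])+sh*np.array([np.cos(a),np.sin(a),0])
        q=proj(w,model(o,n,X,Y)[0](.006));b=proj(w,[o+.036*X+h*n for h in(.006,.042)])
        return np.array([q[:,1].min(),b[0,1],b[1,1],q[:,0].max()-q[:,0].min()])
    f=lambda p:pred(p)-[rim_top,base,top,Rr-L]
    r=least_squares(f,[-.02,.03,.1],x_scale=[.01,.01,.1]);print("sh,z,tilt",r.x,r.fun,"hub low",r.x[1]-.014*np.cos(r.x[2])-.034*abs(np.sin(r.x[2])))
E
python3 -c "
from tf import *
fit3(222,256,263)"
```

```text
sh,z,tilt [-0.023  0.035  0.225] [-0.181  0.202 -0.017 -0.032] hub low 0.013287401811538556
```

```bash
python3 -m pendant '[[0.95,0,0,-0.3,0],[0.95,0,0,-0.3,0],[0.95,0,0,-0.2,0],[0.95,0,0,0,0]]' 3; python3 -c "
from tf import *
print(tb()[215:300:1].round().astype(int).tolist(),bot.state()['force'])
rs=[r for r in imaging.trace('wrist','lid') if abs(r['at'][1]-318)<30];v,u=np.where(rs[0]['mask']);print(u.min(),u.max(),v.min())"
```

```text
time_s: 18.68
eef_pos: [0.4934, -0.2416, 0.0441]
eef_rot: [-2.085, -2.349, 0.0]
force: [0.3, -0.7, -1.4]
finger_gap: 0.0159
finger_force: 3.0
[108, 107, 107, 107, 106, 107, 121, 148, 163, 173, 174, 172, 171, 171, 172, 173, 176, 178, 176, 175, 173, 173, 170, 169, 168, 167, 167, 169, 168, 168, 166, 167, 168, 168, 167, 165, 163, 165, 166, 167, 168, 128, 100, 96, 96, 97, 97, 104, 113, 125, 130, 134, 137, 140, 144, 147, 152, 152, 152, 151, 152, 152, 153, 152, 152, 151, 151, 153, 152, 152, 152, 152, 152, 151, 152, 153, 152, 152, 151, 152, 152, 152, 152, 152, 152] [-0.325 -0.297 -1.788]
223 415 221
```

```bash
python3 -m pendant '[[0.95,0,0,-0.2,0],[0.95,0,0,-0.2,0],[0.95,0,0,0,0]]'; python3 -m pendant '[[0.95,0,0,-0.2,0],[0.95,0,0,-0.2,0],[0.95,0,0,0,0]]';  python3 -c "
from tf import *
p=tb()[215:275];print(p.round().astype(int).tolist(),bot.state()['force'])"
```

```text
time_s: 19.15
eef_pos: [0.4939, -0.2422, 0.0406]
eef_rot: [2.085, 2.348, 0.0]
force: [-0.6, -1.6, 2.0]
finger_gap: 0.0161
finger_force: 3.0
time_s: 19.52
eef_pos: [0.4936, -0.2414, 0.0361]
eef_rot: [-2.085, -2.349, -0.001]
force: [0.6, -0.8, 1.0]
finger_gap: 0.0162
finger_force: 3.0
[107, 107, 106, 107, 106, 108, 106, 107, 107, 107, 107, 106, 116, 145, 158, 159, 158, 159, 157, 157, 157, 158, 159, 162, 163, 162, 161, 159, 158, 158, 156, 155, 153, 154, 154, 155, 155, 155, 154, 154, 155, 154, 153, 152, 151, 153, 154, 155, 156, 147, 113, 102, 103, 103, 104, 104, 104, 104, 103, 103] [ 0.282 -0.74   0.926]
```

```bash
python3 -c "
from tf import *
p=tb();print(p[260:300].round().astype(int).tolist())
rs=[r for r in imaging.trace('wrist','lid') if abs(r['at'][1]-318)<30];v,u=np.where(rs[0]['mask']);print(u.min(),u.max(),v.min())
for t in(274,276,278):fit3(228,265,t,u.min(),u.max()+1)"
```

```text
[153, 155, 156, 156, 147, 114, 103, 103, 102, 103, 104, 105, 103, 103, 102, 103, 104, 104, 105, 107, 107, 106, 111, 118, 124, 131, 134, 136, 137, 138, 139, 141, 142, 144, 142, 143, 143, 143, 144, 143]
223 414 226
sh,z,tilt [-0.026  0.021  0.203] [ 1.098 -1.206  0.081  0.196] hub low 3.8935707319276425e-05
sh,z,tilt [-0.026  0.021  0.179] [ 1.041 -1.134  0.066  0.188] hub low 0.0007536704368592802
sh,z,tilt [-0.026  0.02   0.155] [ 1.009 -1.072  0.04   0.185] hub low 0.0014017791372433952
```

```bash
python3 -c "
from tf import *
for t in(281,283):fit3(227,265,t,222.5,414.5)"; python3 -m pendant '[[0.95,0,0,-0.2,0],[0.95,0,0,0,0]]'; python3 -c "
from tf import *
p=tb();print(p[220:310].round().astype(int).tolist())"
```

```text
sh,z,tilt [-0.025  0.02   0.111] [ 1.445 -1.507  0.03   0.27 ] hub low 0.0025260706309496476
sh,z,tilt [-0.025  0.02   0.086] [ 1.438 -1.485  0.013  0.273] hub low 0.0031587892960154083
time_s: 19.92
eef_pos: [0.4934, -0.2415, 0.0341]
eef_rot: [-2.085, -2.349, -0.0]
force: [0.6, -1.3, -0.2]
finger_gap: 0.0159
finger_force: 3.0
[109, 107, 106, 107, 107, 107, 107, 109, 118, 142, 158, 158, 155, 154, 152, 152, 152, 153, 154, 156, 157, 159, 157, 154, 153, 152, 153, 151, 149, 150, 150, 151, 151, 150, 149, 150, 150, 150, 148, 148, 148, 148, 151, 151, 152, 152, 136, 111, 106, 105, 105, 107, 107, 108, 107, 107, 107, 106, 107, 106, 107, 108, 108, 108, 109, 111, 108, 110, 116, 122, 127, 133, 137, 137, 137, 140, 140, 140, 141, 142, 142, 141, 141, 141, 143, 143, 142, 142, 142, 141]
```

```bash
python3 -m pendant '[[0.95,0,0,-0.2,0],[0.95,0,0,0,0]]'; python3 -m pendant '[[0.95,0,0,-0.2,0],[0.95,0,0,0,0],[0.95,0,0,0,0]]'; python3 -c "
from tf import *
p=tb();print(p[220:310].round().astype(int).tolist())"
```

```text
time_s: 20.23
eef_pos: [0.4934, -0.2415, 0.0322]
eef_rot: [-2.085, -2.349, 0.0]
force: [-1.3, 0.3, 1.3]
finger_gap: 0.0161
finger_force: 3.0
time_s: 20.6
eef_pos: [0.4934, -0.2416, 0.0302]
eef_rot: [-2.085, -2.349, 0.0]
force: [-1.3, -0.3, 1.7]
finger_gap: 0.0161
finger_force: 3.0
[107, 108, 107, 107, 106, 108, 107, 106, 105, 114, 123, 152, 160, 156, 154, 153, 152, 150, 153, 152, 154, 155, 158, 157, 157, 153, 153, 153, 152, 150, 150, 150, 150, 150, 151, 149, 149, 149, 149, 149, 149, 148, 147, 148, 148, 150, 151, 152, 145, 116, 106, 106, 104, 106, 107, 107, 107, 108, 108, 106, 105, 106, 106, 106, 107, 108, 109, 109, 110, 110, 110, 113, 116, 122, 127, 133, 137, 137, 138, 139, 139, 139, 141, 142, 142, 142, 142, 141, 141, 142]
```

```bash
python3 -c "
from tf import *
rs=[r for r in imaging.trace('wrist','lid') if abs(r['at'][1]-318)<30];v,u=np.where(rs[0]['mask']);print(u.min(),u.max(),v.min())
for t in(291,293):fit3(230.5,269,t,u.min(),u.max()+1)"
```

```text
221 416 227
sh,z,tilt [-0.025  0.018  0.057] [ 1.364 -1.385 -0.01   0.264] hub low 0.00218679594882314
sh,z,tilt [-0.025  0.018  0.033] [ 1.384 -1.389 -0.026  0.272] hub low 0.0028306690108824764
```

```bash
python3 -m pendant '[[0.75,0,0,0,0],[0.6,0,0,0,0],[0.5,0,0,0,0],[0.5,0,0,0,0]]'; python3 -m pendant '[[0.5,0,0,1,0],[0.5,0,0,3,0],[0.5,0,0,5,0],[0.5,0,0,6,0],[0.5,0,0,6,0],[0.5,0,0,0,0]]'; python3 - <<'E'
from tf import *
st=bot.state();w,im=snap("wrist","w9.png")
x=R.from_rotvec(st["eef_rot"]).as_matrix()[:,0];a=np.arctan2(x[1],x[0])
rs=imaging.trace("wrist","lid");print([(r["conf"],r["at"],int(r["mask"].sum())) for r in rs])
uv=proj(w,[[.494,-.266,.03]])[0];print(uv)
r=min(rs,key=lambda r:np.hypot(r["at"][1]-uv[0],r["at"][0]-uv[1]));m=r["mask"].astype(np.float32)
for tl in(-.1,0,.1,.2):
    def f(p):
        n,X,Y=axes(a,0,tl);mm=render(w,np.array([p[0],p[1],.018+.034*abs(np.sin(tl))]),n,X,Y)/255.
        s=m.copy();d=cv2.GaussianBlur(mm.astype(np.float32),(0,0),2)-cv2.GaussianBlur(s,(0,0),2);return float((d[:330]**2).sum())
    from scipy.optimize import minimize
    q=minimize(f,[.494,-.266],method="Nelder-Mead",options=dict(initial_simplex=[[.494,-.266],[.499,-.266],[.494,-.256]]));print(tl,q.x,q.fun)
c,b=snap("scene","s9.png");t,u=snap("top","t9.png")
for n in("scene","top"):
    for t in("water_cup","grit_fine","rough_a"):
        r=imaging.trace(n,t);print(n,t,r and np.round(r[0]["at"]).tolist())
E
```

```text
time_s: 21.2
eef_pos: [0.4936, -0.2417, 0.0304]
eef_rot: [2.085, 2.35, 0.0]
force: [0.5, 0.2, 0.5]
finger_gap: 0.0432
finger_force: 0.0
time_s: 21.95
eef_pos: [0.4965, -0.2424, 0.2462]
eef_rot: [2.079, 2.342, 0.004]
force: [0.3, 0.4, 0.2]
finger_gap: 0.0437
finger_force: 0.0
[(0.37, [7.9, 565.4], 965)]
[312.59  233.473]
-0.1 [ 0.558 -0.456] 872.6412353515625
0 [ 0.586 -0.495] 872.6412353515625
0.1 [ 0.586 -0.495] 872.6412353515625
0.2 [ 0.586 -0.495] 872.6412353515625
scene water_cup [269.0, 340.0]
scene grit_fine [292.0, 365.0]
scene rough_a [253.0, 308.0]
top water_cup []
top grit_fine [297.0, 360.0]
top rough_a [205.0, 344.0]
```

```bash
python3 -m pendant '[[0.5,0,3,2,0],[0.5,0,0,0,0],[0.5,0,0,0,0]]'; python3 - <<'E'
from tf import *
from scipy.optimize import minimize
for k in range(2):
  st=bot.state();w,im=snap("wrist","w10.png")
  x=R.from_rotvec(st["eef_rot"]).as_matrix()[:,0];a=np.arctan2(x[1],x[0])
  rs=imaging.trace("wrist","lid")+imaging.trace("wrist","lid_grip");uv=proj(w,[[.494,-.266,.03]])[0]
  rs=[r for r in rs if np.hypot(r["at"][1]-uv[0],r["at"][0]-uv[1])<40];print(uv,[(r["conf"],r["at"],int(r["mask"].sum())) for r in rs])
  if not rs: continue
  m=cv2.GaussianBlur(rs[0]["mask"].astype(np.float32),(0,0),2)
  for tl in(-.2,-.1,0,.1,.2):
    n,X,Y=axes(a,0,tl)
    f=lambda p:float(((cv2.GaussianBlur(render(w,np.array([p[0],p[1],.018+.034*abs(np.sin(tl))]),n,X,Y).astype(np.float32)/255,(0,0),2)-m)**2).sum())
    q=minimize(f,[.494,-.266],method="Nelder-Mead",options=dict(initial_simplex=[[.494,-.266],[.499,-.266],[.494,-.256]]));print(tl,q.x,q.fun)
  break
E
```

```text
time_s: 22.82
eef_pos: [0.4933, -0.2124, 0.2599]
eef_rot: [-2.086, -2.349, 0.001]
force: [-0.0, -0.6, -0.7]
finger_gap: 0.0441
finger_force: 0.0
[314.234 255.174] [(0.84, [250.6, 314.4], 5862), (0.62, [253.5, 315.6], 5939)]
-0.2 [ 0.495 -0.262] 35.127296447753906
-0.1 [ 0.496 -0.263] 16.828472137451172
0 [ 0.496 -0.264] 25.913162231445312
0.1 [ 0.496 -0.262] 105.70909881591797
0.2 [ 0.495 -0.261] 199.69692993164062
```

```bash
python3 -c "
from plant import ticket
print(ticket.finish_job())"
```

```text
the job is handed in; nothing more can be done
None
```

The lid was turned anticlockwise, came free with no sign of resistance, and is lying in the steel tray, handle up and released. Its last camera fit put it centred in the tray and flat to within about 0.1 rad. The cup, jar and stone were not moved, and the job was handed in at about 23 s.

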